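# Send the inspected ball to the pass compartment

## Robot

A 6-joint arm with a two-finger parallel gripper is mounted at the origin on the work surface. World frame = base frame: x ahead of the robot, y to its left, z up, the work surface at z = 0. Lengths are in mm, angles in degrees, forces in N, time in s.
With the tool pointing down it reaches from about 325 to 925 mm from the base axis. Payload 3.1 kg.
Tool frame: the origin (TCP) lies at the very end of the fingers, on their centre line; the grasp point (between the pads) lies grasp_offset behind it (grasp_offset is the distance from the TCP to the grasp point, in mm); z points along the fingers, y is the line along which they close (so a half turn about z gives the same grasp; the last joint's range is limited). The gripper opens to 85 mm and grips with 20 to 120 N. Pads are 22 mm wide; open, the fingers measure 114 mm over their backs; the gripper's body (76 mm by 85 mm) begins 54 mm behind the grasp point. The pads swing forward as they close: fully open they stand 13 mm farther back than shut.
Start: joints at [64.618, 12.427, 92.441, -0, 75.132, -6.429], TCP at [202.982, 591.133, 231.3] pointing down, gripper open.
Joint ranges: [-157.48, 157.48], [-44.54, 120.13], [17.64, 146.25], [-64.5, 244.5], [7.68, 150.69], [-147.95, 147.95]. Speed limits (degrees/s): [159.86, 159.86, 180, 180, 180, 180].

## Interface

Orientations are given as [roll, pitch, yaw] about the fixed x, y, z axes, in that order (R = Rz(yaw) Ry(pitch) Rx(roll)).
In Python, from station import * gives the robot as it stands. Calls block until the motion is done:
- goto(position, orientation): joint-space move of the TCP to a pose.
- move_l(position, attitude=None, speed=150): straight line of the TCP; attitude=None keeps the orientation; speed is the mean speed in mm/s.
- move_j(angles): joint-space move.
- grip(opening, squeeze=None): finger opening in mm; squeeze is the grip in N (None keeps the last); returns when the fingers have stopped.
- wait(seconds).
- solve_ik(position, orientation): joint angles nearest the present ones, or None.
- get_obs(): the state.
- get_image(name): name is "side" or "top" or "wrist"; returns the picture (480x640x3 uint8, red, green, blue); there is no depth.
- get_calibration(name): a dict with "fx", "fy", "cx", "cy" (pixels), "R" (3x3) and "t" (3): a world point X has camera coordinates R X + t; the wrist camera has in their place "mount" (4x4, takes a point from camera to tool coordinates, whose origin is the TCP and whose axes are the flange's). Camera axes: x right, y down, z forward; pixel columns grow to the right and rows downward; lengths in mm; the calibration is good to about 2 mm. The wrist camera is an equidistant fisheye: a pixel r from the principal point sees the ray r / f radians off the axis. A picture is of the moment at which its call begins: read the wrist's pose just before it. get_calibration takes no time and is no camera call.
A pose or a line that the arm cannot do raises Unreachable and nothing moves.
- sign_off(): hands the job in; it is judged then, once.
Trained networks look in the newest picture that a camera, given by its name, has taken for a name from the list of things; names that differ only in an ending like _2 or _b are one class to them, and where a whole thing is asked for, a point or a joint stands for the part that bears it (a point fixed in the world has none). Each returns a list of dicts, best first, with "score" (0 to 1); they miss things now and then, are a little off and sometimes report something else, mostly with a low value. They report only what shows in the picture. A call takes as long as a camera call. They do not tell look-alikes from the thing itself.
- spot_in(name, camera): "extent" ([centre column, centre row, width, height] in pixels, round what is visible of it).
- regions_of(name, camera): "region" (480x640 bool, what is visible of it) and "extent" ([centre column, centre row, width, height] in pixels, round what is visible of it).
The state is a dict: "t": time; "joint_pos": joint angles; "qvel": joint speeds; "effort": joint torques, N m; "tcp_pos": TCP position; "ee_rot": TCP orientation; "wrist_force": force on the tool from outside, world axes, zero at the start; "moment": the same for the moment, N m; "grip_width": finger opening in mm; "grip_force": force on a finger pad.
Only numpy, scipy, OpenCV 4.12 (cv2) and the standard library are available. Lean on these libraries where they do the work, as an engineer would, in place of code of your own. Each camera call takes 0.05 s, during which the arm holds its last target. There are 200 camera calls.

## Task

The bearing ball waiting in the tipping tray has passed inspection. Turn the carousel so that its green compartment stands centred under the chute's outlet, then press the orange pad down to tip the ball down the chute, so that it ends up in the green compartment, and let go of everything.

Things in the scene. Friction and masses are not known exactly. Their poses are not given: they have to be found in the camera images.
- hub (a point): Carousel axis at rim height, 70 mm above the bench; fixed, does not turn: z up, +y towards the chute. White round tray, 210 mm across, turns endlessly either way (1 N at a post), stays put. 4 dark upright posts, 12 mm thick, 90 mm from the axis, rise 45 mm over the rim: push or grip one to turn it. Fixed chute outlet: 44 mm square tube centred 62 mm along +y, 55 to 130 mm above this point.
- green_cell (a point): Centre of the floor of the green compartment, one of four quarters (green, red, blue, yellow) of the carousel: 62 mm from its axis, 36 mm below the rim of its walls; turns with it, z up. One post stands on each dividing wall: two posts are 45 degrees either side of this point about the axis, the other two 135 degrees either side.
- pad (a point): Centre of the top of the orange pad, 44 x 50 x 8 mm, level at rest, at x 95, y 130, z 128 mm in hub's axes. An arm joins it to the tipping tray, hinged along hub's x axis at y 195, z 120 mm. Pressed, it swings down about that hinge by up to 43 mm, 18 mm nearer to the hinge, on a spring (3 N, 6 N at the end); it rises when let go. 36 mm, held 1 s, lets the ball roll out.
- ball_center (a point): Centre of the polished steel bearing ball, 26 mm in diameter, 72 g (varies a little). At the start it lies against the back wall of the grey tipping tray (40 mm wide, 75 mm long) at the top of the chute. When the tray tips it rolls down the chute and drops from the outlet into whatever compartment is below. It need not be grasped.
There are look-alikes about, which are no part of the job. Of the things shaped like the part that bears ball_center, the bare steel one is meant.

How it is judged:
By the outcome, as a careful person would: the job done as asked, in the order asked, and still so for the second after the job is handed in, with the robot touching nothing.
It also fails if it takes over 48 s, if anything falls off the work surface, if the arm or the gripper's body presses on something with over 40 N, if the wrist force passes 120 N, or if a joint passes its speed limit or range.

## Working session

There is one attempt and no reset: what is moved stays moved. The work goes in short steps, each a Python script; the robot and the scene stay as the last script left them, time stands still between calls to the robot, and variables do not carry over. Pictures are saved under pics/ and viewed, at most 10 in all, crops included, and the job is handed in when it is done.

```bash
ls; mkdir -p pics
python3 - <<'E'
from station import *
import cv2,numpy as np
for n in ("side","top"):
    im=get_image(n); cv2.imwrite(f"pics/{n}0.png",im[...,::-1])
    c=get_calibration(n); print(n,c)
    for k in ("hub","green_cell","pad","ball_center"):
        print(k,[(round(d["score"],2),np.round(d["extent"]).tolist()) for d in spot_in(k,n)])
print(get_obs()["t"])
E
```

```text
pics
side {'fx': 555.8062252694293, 'fy': 555.8062252694293, 'cx': 314.7104752412102, 'cy': 244.76483272451767, 'R': array([[-0.80303003, -0.59576   ,  0.01458766],
       [-0.46921803,  0.61699322, -0.6317862 ],
       [ 0.36739246, -0.51418808, -0.77500542]]), 't': array([529.06981074, 297.7720823 , 720.71843871])}
hub [(0.89, [341.0, 300.0, 233.0, 265.0])]
green_cell []
pad [(0.56, [302.0, 258.0, 82.0, 134.0]), (0.48, [373.0, 230.0, 131.0, 131.0])]
ball_center [(0.62, [239.0, 419.0, 16.0, 18.0]), (0.55, [310.0, 299.0, 18.0, 21.0])]
top {'fx': 533.472751435432, 'fy': 533.472751435432, 'cx': 320.25695469258676, 'cy': 241.29214254203686, 'R': array([[-0.02419662, -0.99900527, -0.03745662],
       [-0.98553371,  0.0301236 , -0.16678094],
       [ 0.16774336,  0.03287923, -0.98528225]]), 't': array([132.89789361, 587.8803766 , 854.8733954 ])}
hub [(0.58, [364.0, 269.0, 270.0, 186.0])]
green_cell [(0.66, [412.0, 253.0, 128.0, 130.0])]
pad []
ball_center [(0.75, [247.0, 284.0, 16.0, 19.0]), (0.69, [206.0, 274.0, 15.0, 13.0])]
0.5
```

View pics/side0.png

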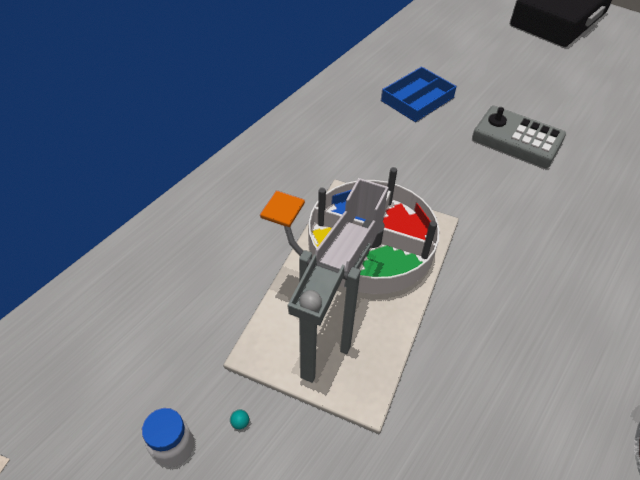

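View pics/top0.png

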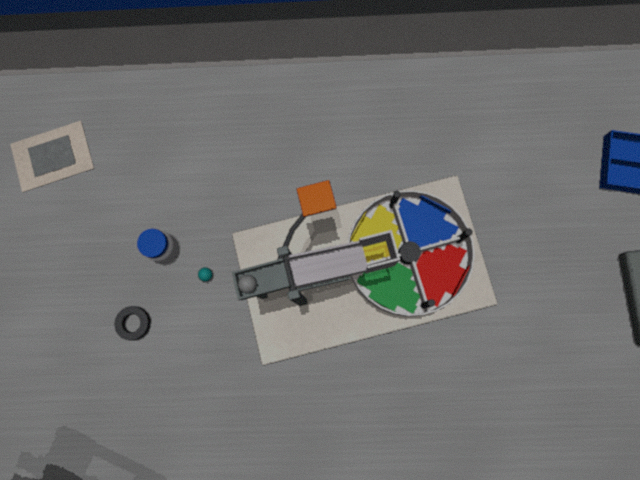

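The tray ball is bare steel, at top (247,284) and side (310,299), so it is the one meant. The teal ball on the bench, at top (206,274) and side (239,419), is a look-alike. The pad is at top (316,197) and side (283,208). Post tops are at top (396,194), (468,233) and (428,305), and at side (322,190), (393,170) and (431,222). Next I fit the pose.

```bash
cat > h.py <<'E'
from station import *
import cv2,numpy as np
from scipy.optimize import least_squares
def proj(c,X):
    p=c["R"]@X+c["t"]; return np.array([c["fx"]*p[0]/p[2]+c["cx"],c["fy"]*p[1]/p[2]+c["cy"]])
def rz(d):
    a=np.radians(d);return np.array([[np.cos(a),-np.sin(a),0],[np.sin(a),np.cos(a),0],[0,0,1]])
def model(x,y,yaw,g):  # g: world direction of green cell, deg
    h=np.array([x,y,70.]);post=lambda a:h+rz(g+a)@[90,0,45]
    return {"pad":h+rz(yaw)@[95,130,128],"gr":post(45),"rb":post(135),"by":post(225),"yg":post(-45),"hub":h}
E
python3 - <<'E'
from h import *
T=get_calibration("top");S=get_calibration("side")
# pad centroid by colour
obs=[]
for n,c in(("top",T),("side",S)):
    im=cv2.imread(f"pics/{n}0.png").astype(int);m=(im[...,2]>170)&(im[...,1]>60)&(im[...,1]<130)&(im[...,0]<60)
    v,u=np.nonzero(m);print(n,m.sum(),u.mean(),v.mean());obs.append(("pad",c,(u.mean(),v.mean())))
obs+=[("by",T,(396,195)),("rb",T,(468,233)),("gr",T,(428,306)),("by",S,(322,190)),("rb",S,(393,170)),("gr",S,(431,222))]
f=lambda p:np.concatenate([proj(c,model(*p)[k])-o for k,c,o in obs])
best=min((least_squares(f,[450,-60,y,g],loss="soft_l1") for y in(0,90,180,270) for g in(0,90,180,270)),key=lambda r:r.cost)
print(best.x,best.fun.round(1).reshape(-1,2).tolist());
for k,v in model(*best.x).items():print(k,v.round(0),proj(T,v).round())
o=proj(T,model(*best.x)["hub"]);print(o)
# ball ray at hub x=0 plane
im=cv2.imread("pics/top0.png")[170:330,220:480];cv2.imwrite("pics/c1.png",cv2.resize(im,None,fx=3,fy=3,interpolation=2))
E
```

```text
top 32 314.375 197.46875
side 826 282.3329297820823 207.36924939467312
[565.494842   -29.06011515  12.61129103 148.56165265] [[0.2, 0.6], [-1.1, -0.1], [-0.0, -0.8], [-0.5, 0.0], [1.0, -2.2], [-0.2, 0.1], [0.8, -0.0], [1.7, 2.7]]
pad [630. 119. 198.] [315. 198.]
gr [478. -50. 115.] [429. 304.]
rb [ 587. -117.  115.] [468. 233.]
by [653.  -8. 115.] [396. 194.]
yg [544.  58. 115.] [357. 263.]
hub [565. -29.  70.] [409. 252.]
[408.5564886  252.21624404]
```

View pics/c1.png

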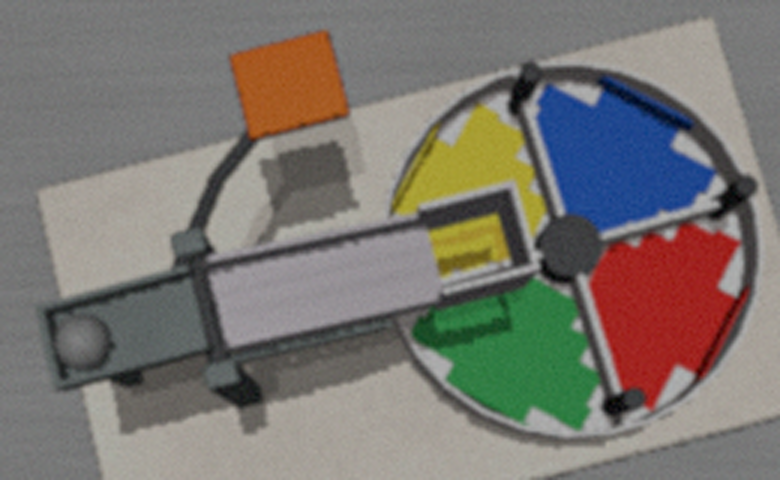

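The fit is good to about 2 px. The enlarged crop confirms the bare steel ball in the tray, and yellow is now under the outlet, so green has to turn −46° (clockwise). I'll grip the red/blue post on the free side and carry it round.

```bash
cat >> h.py <<'E'
P=[565.5,-29.1,12.6,148.6]
def pose(a,z): # gripper over a post at world angle a
    return [P[0]+90*np.cos(np.radians(a)),P[1]+90*np.sin(np.radians(a)),z]
E
python3 - <<'E'
from h import *
try: print(grasp_offset)
except NameError: print("no grasp_offset", [k for k in get_obs()])
o=get_obs();print(o["ee_rot"],o["grip_width"])
a0=P[3]+135;a1=a0-46
for off in(0,180):
  for a in(a0,a1):
    y=(a+off+180)%360-180
    print(off,a,np.round(solve_ik(pose(a,80),[180,0,y]) if solve_ik(pose(a,80),[180,0,y]) is not None else [0],0))
E
```

```text
18.700000000000003
[-1.79997956e+02 -4.21481825e-04  1.61047542e+02] 85.05729076885756
0 283.6 [0]
0 237.60000000000002 [0]
180 283.6 [-18.  19. 102.   0.  59. -32.]
180 237.60000000000002 [-19.  11. 112.  -0.  57.  13.]
```

Run:
```python
from h import *
a0=P[3]+135
p=get_obs()["tcp_pos"];move_l([p[0],p[1],330],speed=300)
goto(pose(a0,330),[180,0,a0-180])
move_l(pose(a0,135),speed=300)
o=get_obs();print(o["tcp_pos"],o["ee_rot"],o["t"],o["wrist_force"])
im=get_image("wrist");cv2.imwrite("pics/w1.png",im[...,::-1])
c=get_calibration("wrist");M=np.array(c["mount"]);
```

```text
[ 588.01668523 -116.73130637  136.5803737 ] [1.79866891e+02 8.07319997e-02 1.03624372e+02] 4.6083 [-0.1115344   0.70927213  0.2848077 ]
```

View pics/w1.png

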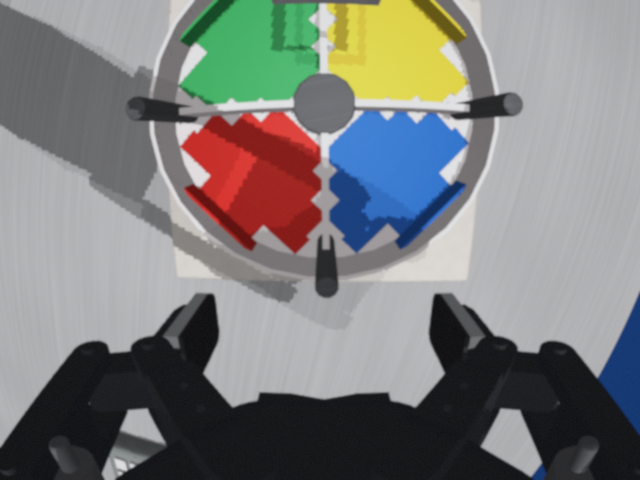

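The wrist view shows the post tip at (327,285), midway between the fingers at 215 and 432. I'll descend, grip and turn.

Run:
```python
from h import *
a0=P[3]+135
move_l(pose(a0,80),speed=150)
grip(11,25); o=get_obs();print(o["grip_width"],o["grip_force"],o["wrist_force"],o["t"])
for a in np.linspace(a0,a0-46,9)[1:]:
    move_l(pose(a,80),[180,0,a-180],speed=60)
    f=get_obs()["wrist_force"]; print(np.round(f,1))
    if np.linalg.norm(f)>40: print("stop");break
wait(.3);o=get_obs();print(o["tcp_pos"],o["t"])
for n in("top","side"):
    im=get_image(n);cv2.imwrite(f"pics/{n}1.png",im[...,::-1])
im=cv2.imread("pics/top1.png")[170:330,290:490];cv2.imwrite("pics/c2.png",cv2.resize(im,None,fx=3,fy=3))
```

```text
11.311866191619131 17.878060340881348 [-0.42654899  0.57381296  2.53719814] 5.8583
[-1.2  1.3  3.9]
[-0.2  2.5  4.4]
[-0.1  2.8  4.9]
[0.6 4.1 4.9]
[1.6 5.2 4.7]
[2.5 5.7 3.7]
[3.6 5.7 2.2]
[4.5 6.1 2.7]
[ 519.25276692 -104.09391314   80.38717892] 8.5583
```

View pics/c2.png

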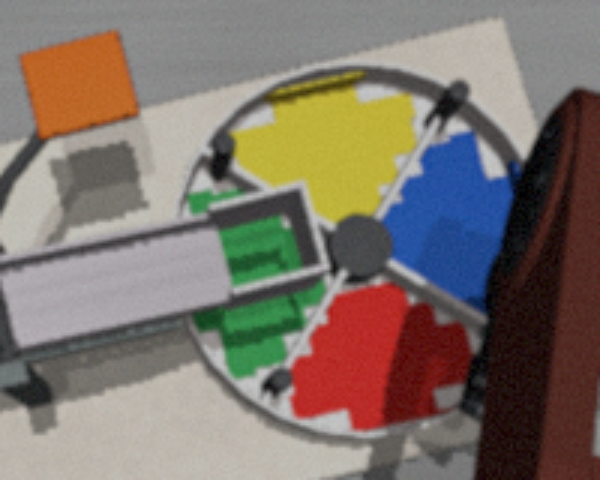

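Green now shows under the outlet. I'll release, retreat, close the fingers, go above the pad and check the carousel angle.

Run:
```python
from h import *
a=P[3]+135-46
grip(60);move_l(pose(a,330),speed=300)
im=get_image("wrist");o=get_obs();print(o["tcp_pos"],o["ee_rot"])
grip(0)
pad=model(*P)["pad"]; h=pad+[0,0,120]
for y in(12.6,102.6,-77.4,-167.4):
    j=solve_ik(h,[180,0,y]);print(y,None if j is None else np.round(j))
q=solve_ik(h,[180,0,102.6])
if q is not None: move_j(q)
im=get_image("side");cv2.imwrite("pics/s2.png",im[...,::-1]);
im2=get_image("top");cv2.imwrite("pics/t2.png",im2[...,::-1])
b=np.hstack([cv2.resize(i,(400,400)) for i in(im[120:320,220:470],im2[170:330,290:490])]);cv2.imwrite("pics/c3.png",b[...,::-1])
print(get_obs()["t"],get_obs()["grip_width"],get_obs()["tcp_pos"])
```

```text
[ 515.92743809 -104.64419103  327.05702191] [-1.79718046e+02  6.70259102e-02  5.75988648e+01]
12.6 [ 4. 11. 85. -0. 84. 82.]
102.6 [ 4. 11. 85.  0. 84. -8.]
-77.4 None
-167.4 [  4.  11.  85.   0.  84. -98.]
11.9 -0.10229704733745719 [629.77422453 116.75993107 318.41666307]
```

View pics/c3.png

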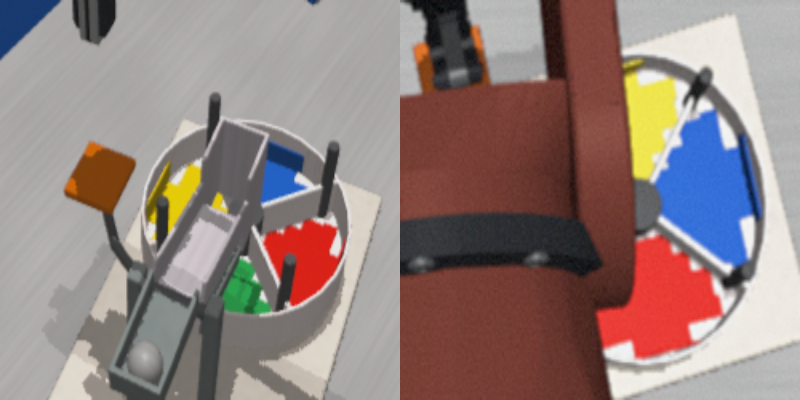

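Side view: post tops at about (354,168), (428,192), (401,249) and (321,219). Top view: (443,199) and (459,281). I'll refit the carousel angle.

Run:
```python
from h import *
T=get_calibration("top");S=get_calibration("side")
ob=[("by",S,(353.8,168.5)),("rb",S,(428,193)),("gr",S,(400.6,249.5)),("yg",S,(321,220)),("by",T,(443,199)),("rb",T,(459,281))]
r=least_squares(lambda p:np.concatenate([proj(c,model(p[0],p[1],0,p[2])[k])-o for k,c,o in ob]),[565,-29,103],loss="soft_l1")
print(r.x,r.fun.round(1),"want",90+P[2])
r=least_squares(lambda p:np.concatenate([proj(c,model(P[0],P[1],0,p[0])[k])-o for k,c,o in ob]),[103],loss="soft_l1");print(r.x)
```

```text
[566.19080897 -29.80767047 100.58575047] [ 0.4 -0.3  0.4  0.4 -0.5  0.3 -0.5  0.2 -0.7  1.4  3.6 -2.4] want 102.6
[100.51120487]
```

Green is within about 2° of centred (roughly 2 mm at the cell), which is good enough. Now I press the pad along its arc.

Run:
```python
from h import *
pad=model(*P)["pad"];u=rz(P[2])@[0,1,0]
move_l(pad+[0,0,15],speed=200)
wait(.2)
def go(d,sp):
    s=65-np.sqrt(65**2-d*d) if d>0 else 0
    move_l(pad+u*(s+0)+[0,0,-d],speed=sp);o=get_obs()
    print(d,o["wrist_force"].round(1),(o["tcp_pos"]-pad).round(1))
    return o
for d in(-3,8,16,24,31,37,40,42):
    o=go(d,60)
    if abs(o["wrist_force"][2])>25: break
wait(1.2);o=get_obs();print(o["wrist_force"].round(1),(o["tcp_pos"]-pad).round(1),o["t"])
ims=[get_image("side"),get_image("top")]
cv2.imwrite("pics/c4.png",np.hstack([cv2.resize(i,(400,400)) for i in(ims[0][120:370,220:470],ims[1][170:330,230:490])])[...,::-1])
```

```text
-3 [ 0.4 -0.9 -0.6] [-0.7  0.   1.9]
8 [ 1.4 -1.5  4.3] [ 0.9  0.  -7.4]
16 [ 2.8 -4.   3.9] [  0.4   1.1 -15.5]
24 [ 2.8 -4.8  3.1] [ -0.3   3.6 -23.6]
31 [ 1.7 -6.4  4.6] [ -0.9   6.4 -30.5]
37 [ -1.2 -10.7  11.2] [ -1.1   8.  -33.8]
40 [ -3.4 -15.4  19.3] [ -1.1   8.2 -34.2]
42 [ -5.5 -19.   24.8] [ -1.    8.4 -34.4]
[ -6.6 -19.3  25. ] [ -1.    8.4 -34.5] 16.275
```

View pics/c4.png

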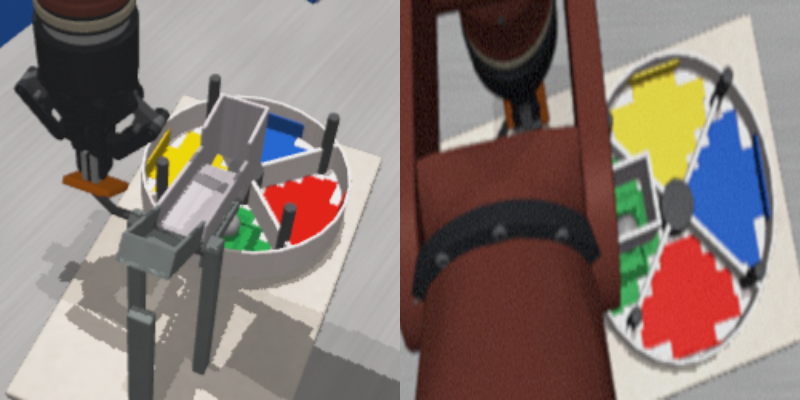

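The ball is already in the green compartment, showing at about (628,222) in the right half. I'll let the pad up gently, withdraw and verify.

Run:
```python
from h import *
pad=model(*P)["pad"];u=rz(P[2])@[0,1,0]
for d in(34,24,12,0): move_l(pad+u*(65-np.sqrt(65**2-d*d))+[0,0,-d],speed=60)
move_l(pad+[0,0,130],speed=200)
p=get_obs()["joint_pos"].copy();p[0]+=50;move_j(p);wait(.5)
o=get_obs();print(o["t"],o["wrist_force"].round(1),o["tcp_pos"].round())
ims=[get_image("side"),get_image("top")]
print(spot_in("ball_center","top"))
cv2.imwrite("pics/c5.png",np.hstack([cv2.resize(i,(400,400)) for i in(ims[0][120:370,220:470],ims[1][160:340,290:490])])[...,::-1])
```

```text
20.9917 [-0.7  0.1  0.2] [314. 558. 326.]
[{'extent': [376.9, 262.3, 9.1, 5.2], 'score': 0.67}, {'extent': [205.9, 274.6, 15.9, 15.2], 'score': 0.51}]
```

View pics/c5.png

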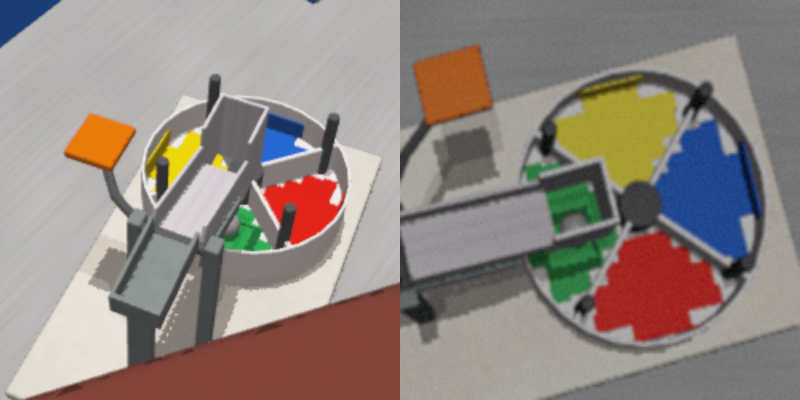

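The tray is empty, the ball lies in the green compartment under the outlet (574,228), the pad has risen, and the arm is clear.

```bash
python3 -c "
from station import *
print(sign_off())"
```

```text
the job is handed in; nothing more can be done
None
```

The job is handed in at about 21 s: the green compartment is within about 2° of centred under the outlet, the steel ball lies in it, the pad is back up, and the robot is touching nothing.

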